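# Lift the boiled egg out of its cup with the kitchen tongs

## Robot

A 6-joint arm with a two-finger parallel gripper is mounted at the origin on the work surface. World frame = base frame: x ahead of the robot, y to its left, z up, the work surface at z = 0. Lengths are in mm, angles in rad, forces in N, time in s.
With the tool pointing down it reaches from about 350 to 975 mm from the base axis. Payload 7.1 kg.
Tool frame: the origin (TCP) lies midway between the tips of the shut fingers; the grasp point (between the pads) lies 19 mm behind it (ctrl.hold_point_z is the distance from the TCP to the grasp point, in mm); x points along the fingers, y is the direction in which the jaws open and shut, and the axes are right-handed (so a half turn about x gives the same grasp; the last joint's range is limited). The gripper opens to 88 mm and grips with 3 to 60 N. Pads are 20 mm wide; open, the fingers measure 115 mm over their backs; the gripper's body (75 mm by 178 mm) begins 61 mm behind the grasp point.
Start: joints at [1.167, 0.423, 1.63, -0, 1.089, -0.019], TCP at [234.576, 579.292, 222.675] pointing down, gripper open.
Joint ranges: [-3, 3], [-0.9, 2.11], [0.09, 2.58], [-1.31, 4.45], [0.11, 2.69], [-2.54, 2.54]. Speed limits (rad/s): [2.39, 2.39, 3.01, 3.14, 3.14, 3.14].

## Interface

Orientations are given as a rotation vector (axis times angle).
In Python, from workcell import ctrl, get_image, calibration gives the robot as it stands.
- The arm moves only by the tool move_arm, never from a script. Its argument "rows" is a list of rows, each a list of 5 numbers: the shift along the world's x, y, z in mm, then the turn about the world's z in rad, then the closure, from -1 (fully open) to 1 (shut). In form: [[tx, ty, tz, roll, jaw], ...]. A call has 1 to 12 rows; each row is the pose to reach, as a shift and turn from the pose measured when the call began; what a row does not reach only later rows make up. A row lasts 1/8 s, in which the tool goes at most 62.5 mm and 10.7 degrees, less where a joint would pass 70% of its speed; a pose out of reach is approached as far as the arm can. A call with a gripper value outside its range is refused whole. The fingers move at their own pace and stop on an object; the grip force is fixed at half the most. Time passes only in rows, so rows that repeat a pose let the fingers close. It gives the time, the measured TCP pose, the force and the opening at its end, in the units of the state.
- ctrl.get_obs(): the state, without advancing time (a new reading comes with each control period).
- get_image(name): name is "side" or "top"; returns the picture (384x512x3 uint8, blue, green, red); there is no depth.
- calibration(name): a dict with "fx", "fy", "cx", "cy" (pixels), "view" (4x4, takes a point from world to camera coordinates). Camera axes: x right, y up, looking along -z (the intrinsics and any distortion apply to the point x, -y, -z); pixel columns grow to the right and rows downward; lengths in mm; the calibration is good to about 2 mm. A picture is of the moment at which its call begins. calibration takes no time and is no camera call.
- ctrl.close_job(): hands the job in, once; it reports no verdict.
The state is a dict: "t": time; "qpos": joint angles; "qvel": joint speeds; "joint_torque": joint torques, N m; "ee_pos": TCP position; "orientation": TCP orientation; "ft_force": force on the tool from outside, world axes, zero at the start; "moment": the same for the moment, N m; "width": finger opening in mm.
Only numpy, scipy, OpenCV 4.12 (cv2) and the standard library are available. Lean on these libraries where they do the work, as an engineer would, in place of code of your own. Each camera call takes 0.05 s, during which the arm holds its last target.

## Task

Take the hard-boiled egg out of the orange egg cup with the kitchen tongs: pick up the tongs, squeeze their jaws on the egg from both sides, and lift it at least 15 cm above the shelf, without touching the egg with the gripper itself. Leave the egg cup standing where it is and do not disturb the other things on the shelf. Finish while still holding the tongs closed on the lifted egg, keeping it still.

Things in the scene. Friction and masses are not known exactly. Their poses are not given: they have to be found in the camera images.
- tongs: sprung kitchen tongs, loose, lying flat on the shelf, jaws open, 82 g, about 245 mm long, arms 3 mm steel strip. Origin on the underside midway between the arms at the black grip pads, near the centre of mass; x points along the tongs to the jaws, y to the left arm, z up. Hinge block at x = -110 mm, jaws at +103 mm. The arms are geared to close equally; a spring holds them fully open
- tongs_grip (a point): midpoint between the black grip pads, 13 mm above the tongs' underside: squeeze both here along the tongs' y. Each pad is 44 mm long (along x), 6 mm thick, 26 mm high (from the underside up). Over the outsides the pads measure 57 mm open, about 39 mm closed on the egg. Squeezing takes 5 N to start, 7 N when the jaws meet the egg; about half of any further squeeze reaches the egg
- tongs_jaws (a point): midpoint between the two jaws, 13 mm above the tongs' underside. Each jaw is a shallow V-shaped plate 28 mm long, 20 mm high, hollow side inward; the gap is 80 mm fully open, 0 shut. The jaws move about twice as far as the pads and spring open if let go. With the pads squeezed only 4 to 6 mm narrower than fully open, the tongs can be carried with jaws about 70 mm apart
- tong_left: the left (+y) arm of the tongs; origin on its hinge axis at the tongs' underside. Axes parallel to those of the tongs when fully open; turned about -z by up to 0.185 rad when squeezed shut (about 0.08 rad on the egg)
- tong_right: the right (-y) arm of the tongs; origin on its hinge axis at the tongs' underside. Turned about +z by the same angle as the left arm's about -z
- egg: hard-boiled hen's egg, pale, loose, about 60 g, 55 mm long and 44 mm in diameter, standing thick end down in the egg cup with more than its upper half showing. Origin at its lower end, z along its long axis
- egg_mid (a point): middle of the egg's thickest section (44 mm diameter), 22 mm up from its lower end; about 57 mm above the shelf while the egg sits in its cup, 13 mm above the cup's rim
- egg_cup: small orange ceramic egg cup, loose, 90 g, 44 mm high, 42 mm in diameter at the rim and at the foot; holds the egg. Origin at the centre of its underside
- measuring_cup: stainless measuring cup, empty, 72 mm in diameter, 55 mm high, with a flat handle reaching 105 mm out along its +x at rim height; origin at the centre of its underside. Bystander
- coaster0: square bamboo coaster, 95 mm, 9 mm thick, lying flat nearest the robot; origin at the centre of its underside. Bystander
- coaster1: square bamboo coaster, 95 mm, 9 mm thick, lying flat farther back; origin at the centre of its underside. Bystander
- salt: glass salt shaker with steel cap, 40 mm in diameter, 68 mm high; origin at the centre of its underside. Bystander
- jar: amber glass jar with lid, 60 mm in diameter, 85 mm high; origin at the centre of its underside. Bystander
- spoon: wooden spoon, 167 mm long, lying flat along its x axis, origin midway on the underside. Bystander
- grey_box: small grey plastic box, fixed, 100 x 140 mm and 65 mm high, its hinged flap standing half open up to about 160 mm high; origin at the centre of its underside. Bystander
- flap_handle (a point): small knob on the free edge of the grey box's stiff hinged flap, which stands half open; bystander
Not all that is in view belongs to the job. What is shaped like the egg but green, pink or purple is not meant.

How it is judged:
By the outcome, as a careful person would: the job done as asked, in the order asked, and still so for the second after the job is handed in, while the arm keeps its last pose, push and grip.
It also fails if it takes over 38 s, if anything falls off the work surface, if the arm or the gripper's body presses on something with over 40 N, if the wrist force passes 120 N, or if a joint passes its speed limit or range.

## Working session

There is one attempt and no reset: what is moved stays moved. The work goes in short steps, Python scripts to look and compute and a tool call to move; the robot and the scene stay as the last step left them, time stands still between calls to the robot, and variables do not carry over. Pictures are saved under pics/ and viewed, and the job is handed in when it is done.

Besides the shell and the picture viewer there is one more tool, called after ">>>" by a JSON object that holds its "method" and its "body". move_arm: Moves the arm, as the interface text tells. Its arguments: {"type":"object","properties":{"rows":{"type":"array"}},"required":["rows"]}

```bash
ls; mkdir -p pics; python3 - <<'E'
from workcell import ctrl,get_image,calibration
import cv2
o=ctrl.get_obs();print(o['t'],o['ee_pos'],o['orientation'],o['width'],ctrl.hold_point_z)
for n in('side','top'):
    cv2.imwrite(f'pics/{n}0.png',get_image(n)); c=calibration(n);print(n,{k:(v if k!='view' else v) for k,v in c.items()})
E
```

```text
pics
0.0 [234.36782602 578.77572718 221.89257085] [ 0.30069473  1.54993951 -0.30308626] 87.68227825841528 18.700000000000003
side {'fx': 401.320477296558, 'fy': 401.320477296558, 'cx': 255.89497912019124, 'cy': 188.01760534280558, 'view': array([[-9.86108886e-01, -1.66009623e-01, -5.48362196e-03,
         5.80359369e+02],
       [ 8.00075181e-02, -5.03663960e-01,  8.60186848e-01,
        -1.53417781e+02],
       [-1.45561197e-01,  8.47799163e-01,  5.09949524e-01,
        -1.03589500e+03],
       [ 0.00000000e+00,  0.00000000e+00,  0.00000000e+00,
         1.00000000e+00]])}
top {'fx': 362.05657381140225, 'fy': 362.05657381140225, 'cx': 246.76545736527797, 'cy': 188.80453969691897, 'view': array([[ 2.41514550e-02, -9.99568298e-01, -1.67309438e-02,
        -4.77559802e+01],
       [ 9.88848400e-01,  2.14256319e-02,  1.47376336e-01,
        -5.82745780e+02],
       [-1.46954243e-01, -2.01037200e-02,  9.88938972e-01,
        -9.62785176e+02],
       [ 0.00000000e+00,  0.00000000e+00,  0.00000000e+00,
         1.00000000e+00]])}
```

View pics/side0.png

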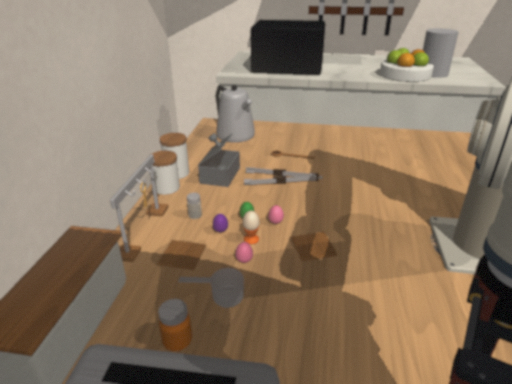

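View pics/top0.png

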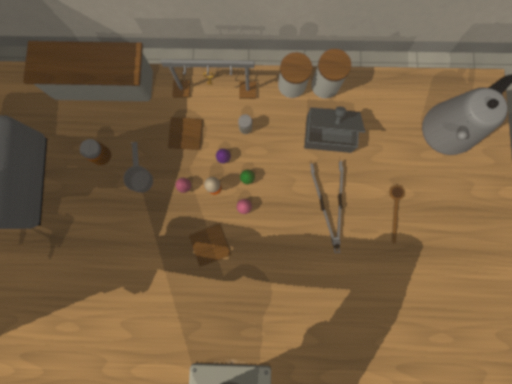

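```bash
python3 - <<'E'
import cv2
t=cv2.imread('pics/top0.png');s=cv2.imread('pics/side0.png')
cv2.imwrite('pics/c1.png',cv2.resize(t[140:260,290:370],None,fx=5,fy=5,interpolation=cv2.INTER_CUBIC))
cv2.imwrite('pics/c2.png',cv2.resize(t[100:220,160:280],None,fx=5,fy=5,interpolation=cv2.INTER_CUBIC))
cv2.imwrite('pics/c3.png',cv2.resize(s[150:270,180:340],None,fx=5,fy=5,interpolation=cv2.INTER_CUBIC))
E
```

```text
(no output)
```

View pics/c1.png

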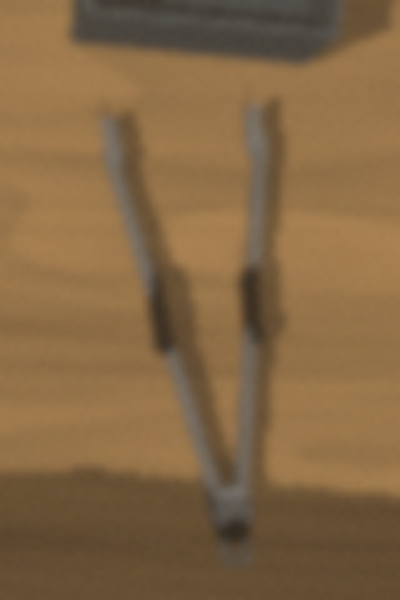

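View pics/c2.png

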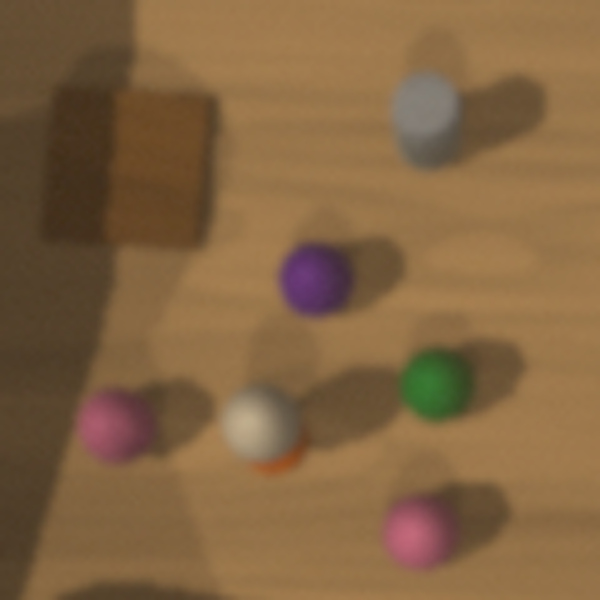

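View pics/c3.png

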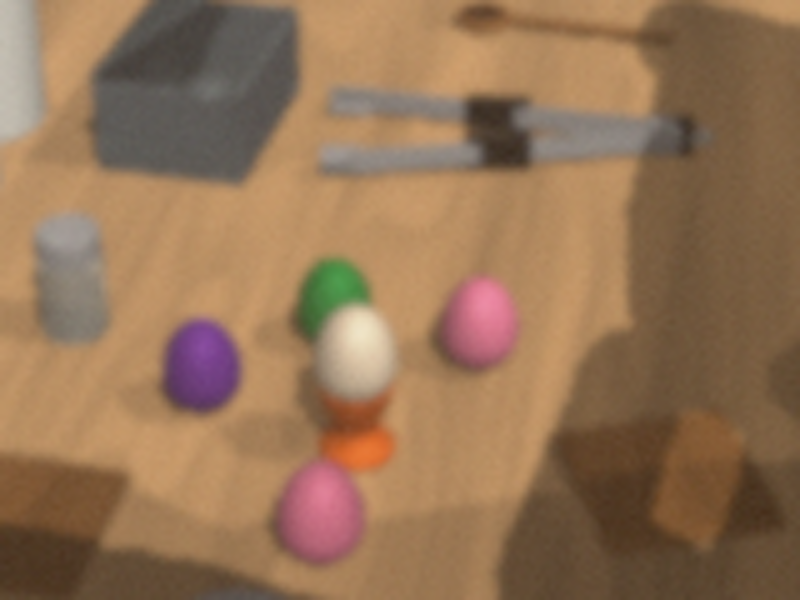

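```bash
cat > h.py <<'E'
import numpy as np
from workcell import ctrl,get_image,calibration
def ray(n,u,v):
    c=calibration(n);V=c['view'];R=V[:3,:3];t=V[:3,3]
    d=np.array([(u-c['cx'])/c['fx'],-(v-c['cy'])/c['fy'],-1.])
    return -R.T@t, R.T@d
def atz(n,u,v,z):
    o,d=ray(n,u,v);return o+d*(z-o[2])/d[2]
def tri(a,b):
    o1,d1=ray('top',*a);o2,d2=ray('side',*b)
    s=np.linalg.lstsq(np.c_[d1,-d2],o2-o1,rcond=None)[0]
    p,q=o1+s[0]*d1,o2+s[1]*d2
    return (p+q)/2,np.linalg.norm(p-q)
def proj(n,p):
    c=calibration(n);V=c['view'];x=V[:3,:3]@np.asarray(p,float)+V[:3,3]
    return np.array([c['cx']+c['fx']*x[0]/-x[2],c['cy']+c['fy']*x[1]/x[2]])
E
python3 - <<'E'
from h import *
np.set_printoptions(precision=1,suppress=True)
T=lambda x,y:(290+x/5,140+y/5)
E=lambda x,y:(160+x/5,100+y/5)
S=lambda x,y:(180+x/5,150+y/5)
print('hinge',atz('top',*T(233,500),20),'jawL',atz('top',*T(112,122),23),'jawR',atz('top',*T(256,108),23))
print('padL',atz('top',*T(160,312),26),'padR',atz('top',*T(250,302),26))
print('side padL',atz('side',*S(505,133),26),'padR',atz('side',*S(498,100),26), 'hinge',atz('side',*S(665,130),22))
print('side jawL',atz('side',*S(325,150),23),'jawR',atz('side',*S(335,95),23))
for n,a,b in [('egg',E(262,425),S(357,355)),('pink1',E(115,426),S(321,512)),('pink2',E(421,533),S(479,322)),('green',E(437,384),S(335,300)),('purple',E(317,280),S(202,365)),('salt',E(427,104),S(68,225))]:
    print(n,*tri(a,b))
print('cup foot',atz('side',*S(357,447),3))
for n,p in [('coaster0',(212,245)),('coaster1',(187,133)),('boxfront',(307,149)),('boxR',(355,150))]:print(n,atz('top',*p,5))
E
```

```text
hinge [ 449.1 -286.3   20. ] jawL [ 661.  -219.5   23. ] jawR [ 670.9 -301.4   23. ]
padL [ 552.3 -245.5   26. ] padR [ 559.  -295.8   26. ]
side padL [ 546.8 -247.4   26. ] padR [ 556.6 -292.2   26. ] hinge [ 443.9 -275.2   22. ]
side jawL [ 659.9 -212.1   23. ] jawR [ 667.5 -287.7   23. ]
egg [589.9  59.7  59. ] 0.19640711425021476
pink1 [592.7 147.1  25.8] 0.08164276889198009
pink2 [536.1 -28.1  26.1] 0.9684219812426044
green [620.2 -35.1  27.5] 0.43451396702961015
purple [680.2  35.3  25. ] 0.414772637159646
salt [771.3 -26.5  68.1] 0.1588885184140889
cup foot [589.7  65.    3. ]
coaster0 [426.9  60.6   5. ]
coaster1 [752.4 147.2   5. ]
boxfront [ 710.7 -206.8    5. ]
boxR [ 710.5 -346.3    5. ]
```

```bash
python3 - <<'E'
from h import *
import cv2
from scipy.spatial.transform import Rotation as Ro
o=ctrl.get_obs();R=Ro.from_rotvec(o['orientation']).as_matrix();print(R.round(3), o['ft_force'])
x0,y0,th=554,-271.5,0.125
def W(p):
    c,s=np.cos(th),np.sin(th);return [x0+c*p[0]-s*p[1],y0+s*p[0]+c*p[1],p[2]]
for n,(r0,r1,c0,c1) in dict(top=(140,260,290,370),side=(150,210,235,335)).items():
    im=cv2.imread(f'pics/{n}0.png')[r0:r1,c0:c1];k=7 if n=='side' else 5
    im=cv2.resize(im,None,fx=k,fy=k,interpolation=cv2.INTER_CUBIC)
    def L(pts,col):
        q=[(( proj(n,W(p))-[c0,r0]+.5)*k).astype(int) for p in pts]
        cv2.polylines(im,[np.array(q)],False,col,1)
    for s in(1,-1):
        for a,b in((22.5,28.5),):
            L([(-22,s*a,26),(22,s*a,26),(22,s*b,26),(-22,s*b,26),(-22,s*a,26)],(0,255,0))
        L([(89,s*40,23),(117,s*40,23),(117,s*40,3)],(0,0,255))
    L([(-110,-8,20),(-110,8,20)],(255,0,0))
    cv2.imwrite(f'pics/ov_{n}.png',im)
E
```

```text
[[-0.001  0.375  0.927]
 [-0.001  0.927 -0.375]
 [-1.    -0.001 -0.   ]] [-0.34109508 -0.15093505 -1.05850029]
```

View pics/ov_top.png

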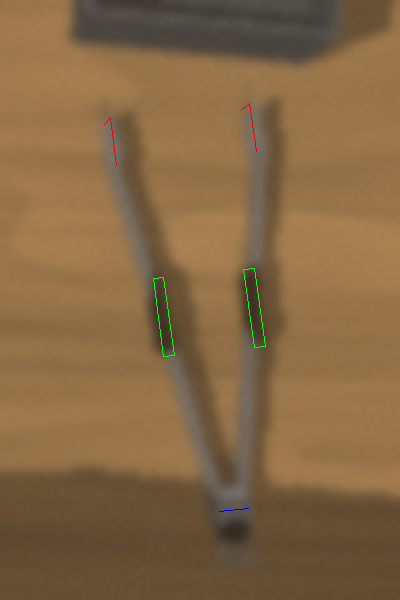

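View pics/ov_side.png

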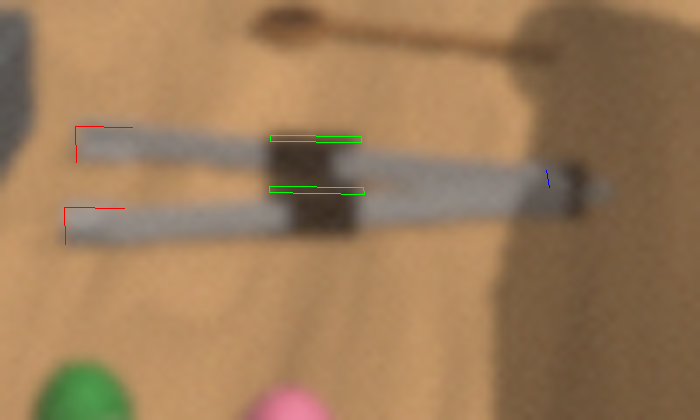

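>>> {"method": "move_arm", "body": {"rows": [[321,-849,0,0.51,-1],[321,-849,0,0.51,-1],[321,-849,0,0.51,-1],[321,-849,0,0.51,-1],[321,-849,0,0.51,-1],[321,-849,0,0.51,-1],[321,-849,0,0.51,-1],[321,-849,0,0.51,-1],[321,-849,0,0.51,-1],[321,-849,0,0.51,-1],[321,-849,0,0.51,-1],[321,-849,0,0.51,-1]]}}

```text
t: 1.6
ee_pos: [499.8, -124.5, 222.0]
orientation: [-0.099, 1.569, 0.097]
ft_force: [0.8, 1.9, 0.3]
width: 87.6
```

>>> {"method": "move_arm", "body": {"rows": [[56,-145.5,0,0,-1],[56,-145.5,0,0,-1],[56,-145.5,-40,0,-1],[56,-145.5,-100,0,-1],[56,-145.5,-150,0,-1],[56,-145.5,-160,0,-1],[56,-145.5,-160,0,-1],[56,-145.5,-160,0,-1]]}}

```text
t: 2.6
ee_pos: [557.4, -270.6, 64.3]
orientation: [-0.101, 1.565, 0.096]
ft_force: [1.1, -0.1, -0.8]
width: 87.9
```

```bash
python3 - <<'E'
from h import *
import cv2
o=ctrl.get_obs();print(o['t'],o['ee_pos'],o['orientation'],o['ft_force'])
t=get_image('top');s=get_image('side')
cv2.imwrite('pics/t1.png',cv2.resize(t[140:260,280:400],None,fx=5,fy=5,interpolation=cv2.INTER_CUBIC))
cv2.imwrite('pics/s1.png',cv2.resize(s[110:220,210:350],None,fx=5,fy=5,interpolation=cv2.INTER_CUBIC))
E
```

```text
2.6 [ 557.36105221 -270.57356082   64.29712698] [-0.10051145  1.56537917  0.09576095] [ 1.07532727 -0.10319207 -0.7720982 ]
```

View pics/t1.png

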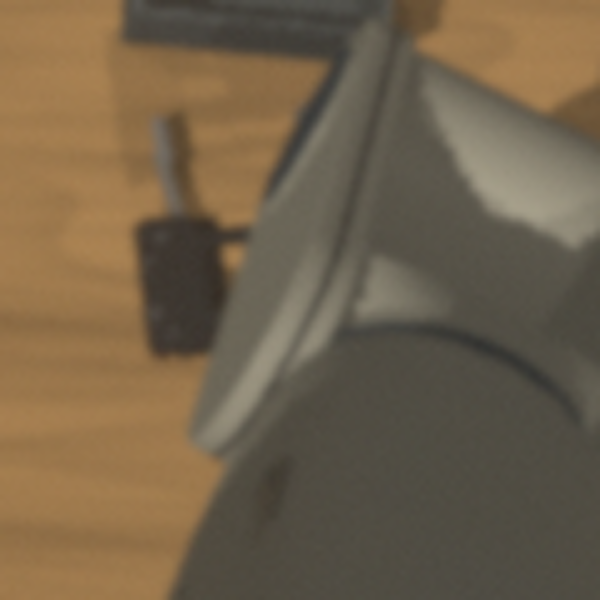

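View pics/s1.png

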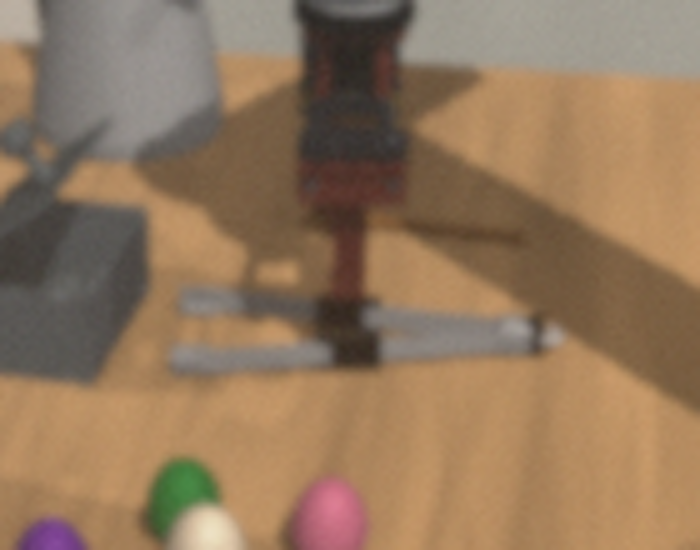

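>>> {"method": "move_arm", "body": {"rows": [[-1.5,0,-25,0,-1],[-1.5,0,-48,0,-1],[-1.5,0,-58,0,-1],[-1.5,0,-60,0,-1],[-1.5,0,-60,0,-1]]}}

```text
t: 3.32
ee_pos: [556.2, -270.7, 5.0]
orientation: [-0.101, 1.564, 0.095]
ft_force: [0.1, 0.1, -0.0]
width: 87.6
```

>>> {"method": "move_arm", "body": {"rows": [[0,0,-1,0,-0.18],[0,0,-1,0,-0.18],[0,0,-1,0,-0.18],[0,0,-1,0,-0.18]]}}

```text
t: 3.82
ee_pos: [556.5, -270.9, 4.2]
orientation: [-0.101, 1.564, 0.095]
ft_force: [0.7, -1.1, 1.3]
width: 53.0
```

```bash
python3 - <<'E'
from h import *
import cv2
o=ctrl.get_obs();print(o['t'],o['ee_pos'],o['orientation'],o['ft_force'],o['width'])
s=get_image('side')
cv2.imwrite('pics/s2.png',cv2.resize(s[110:220,210:350],None,fx=5,fy=5,interpolation=cv2.INTER_CUBIC))
E
```

```text
3.825 [ 556.47963745 -270.94423316    4.24865822] [-0.1013266   1.56387487  0.09500388] [ 0.66526573 -1.07960959  1.31530255] 52.99971802749807
```

View pics/s2.png

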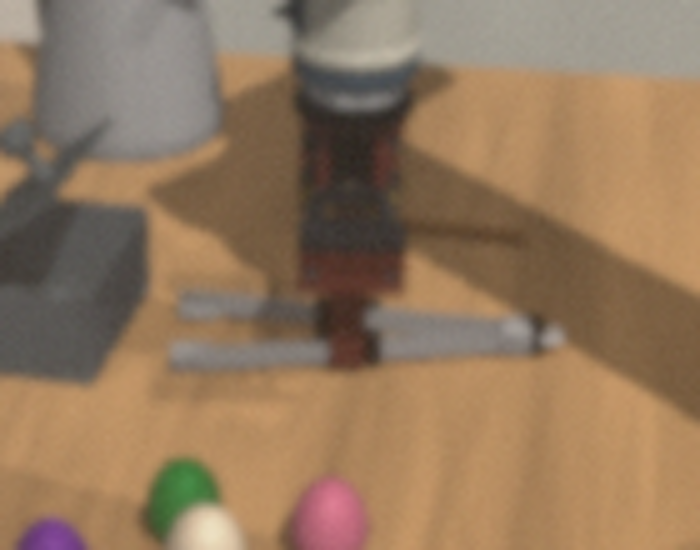

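>>> {"method": "move_arm", "body": {"rows": [[0,0,3,0,-0.16],[0,0,10,0,-0.16],[0,0,25,0,-0.16],[0,0,45,0,-0.16],[0,0,60,0,-0.16],[0,0,60,0,-0.16]]}}

```text
t: 4.62
ee_pos: [557.7, -271.5, 66.4]
orientation: [-0.103, 1.561, 0.094]
ft_force: [-0.1, -0.2, -1.3]
width: 51.0
```

```bash
python3 - <<'E'
from h import *
import cv2
o=ctrl.get_obs();print(o['t'],o['ee_pos'],o['orientation'],o['ft_force'],o['width'])
s=get_image('side')
cv2.imwrite('pics/s3.png',cv2.resize(s[110:220,210:350],None,fx=5,fy=5,interpolation=cv2.INTER_CUBIC))
E
```

```text
4.625 [ 557.65871635 -271.52961971   66.35283204] [-0.10271079  1.56080942  0.0935639 ] [-0.05626642 -0.23262847 -1.314755  ] 50.989455683476606
```

View pics/s3.png

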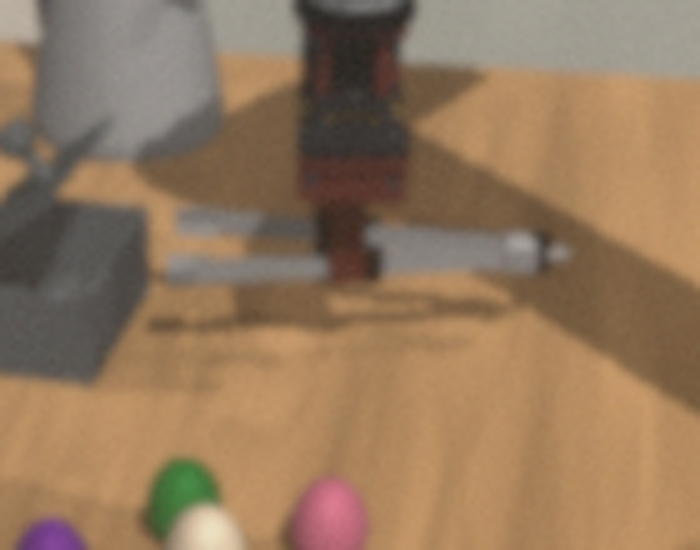

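>>> {"method": "move_arm", "body": {"rows": [[0,0,40,0,-0.16],[0,0,85,0,-0.16],[-10,40,95,0,-0.16],[-20,80,95,-0.05,-0.16],[-30,130,95,-0.1,-0.16],[-40,180,95,-0.12,-0.16],[-50,230,95,-0.12,-0.16],[-60,280,95,-0.12,-0.16],[-67,315,95,-0.12,-0.16],[-70,331,95,-0.12,-0.16],[-70,331,95,-0.12,-0.16],[-70,331,95,-0.12,-0.16]]}}

```text
t: 6.18
ee_pos: [487.2, 58.9, 160.2]
orientation: [-0.008, 1.565, -0.001]
ft_force: [-0.2, 0.8, -1.1]
width: 51.2
```

```bash
python3 - <<'E'
from h import *
import cv2
o=ctrl.get_obs();print(o['t'],o['ee_pos'],o['orientation'],o['ft_force'],o['width'])
t=get_image('top');s=get_image('side')
cv2.imwrite('pics/t4.png',cv2.resize(t[120:270,150:270],None,fx=4,fy=4,interpolation=cv2.INTER_CUBIC))
cv2.imwrite('pics/s4.png',cv2.resize(s[110:270,180:340],None,fx=4,fy=4,interpolation=cv2.INTER_CUBIC)[:600])
E
```

```text
6.175 [487.23120976  58.92246754 160.15945172] [-7.95680606e-03  1.56491050e+00 -8.79773782e-04] [-0.21565259  0.82351442 -1.06206485] 51.192175958904606
```

View pics/t4.png

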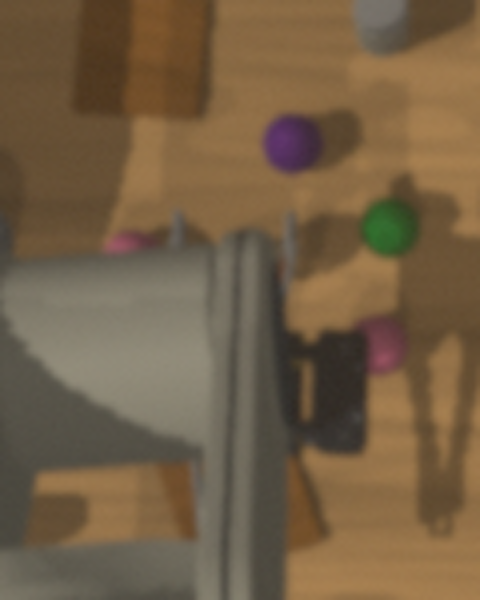

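View pics/s4.png

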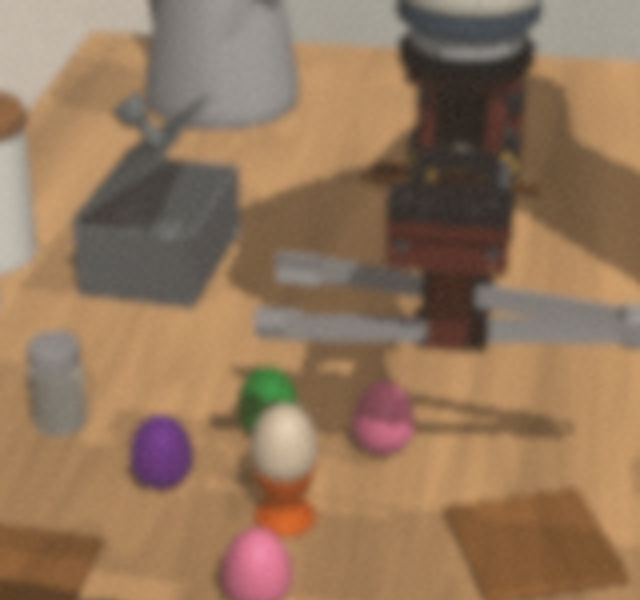

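```bash
python3 - <<'E'
from h import *
np.set_printoptions(precision=1,suppress=True)
T=lambda x,y:(150+x/4-.4,120+y/4-.4)
S=lambda x,y:(180+x/4-.4,110+y/4-.4)
print(atz('top',*T(178,212),179),atz('top',*T(291,212),179))
print(tri(T(178,214),S(257,308)),tri(T(291,214),S(277,251)))
print('egg',proj('top',[590,60,90])) 
E
```

```text
[600.3  91.2 179. ] [601.7  22.8 179. ]
(array([600.1,  91.2, 179.6]), np.float64(2.261038371272115)) (array([600.9,  22.6, 181.4]), np.float64(1.6816574733404983))
egg [211.  183.1]
```

>>> {"method": "move_arm", "body": {"rows": [[3,2,-25,0,-0.16],[3,2,-50,0,-0.16],[3,3,-60,0,-0.16],[3,3,-60,0,-0.16],[3,3,-60,0,-0.16]]}}

```text
t: 6.9
ee_pos: [490.9, 61.6, 100.9]
orientation: [-0.007, 1.564, -0.002]
ft_force: [0.4, 0.4, -1.5]
width: 51.2
```

```bash
python3 - <<'E'
from h import *
import cv2
o=ctrl.get_obs();print(o['t'],o['ee_pos'],o['orientation'],o['ft_force'],o['width'])
t=get_image('top');s=get_image('side')
cv2.imwrite('pics/t5.png',cv2.resize(t[150:240,170:260],None,fx=6,fy=6,interpolation=cv2.INTER_CUBIC))
cv2.imwrite('pics/s5.png',cv2.resize(s[150:250,220:340],None,fx=6,fy=6,interpolation=cv2.INTER_CUBIC)[:600])
E
```

```text
6.9 [490.85161822  61.59562579 100.89948525] [-0.00685319  1.56375831 -0.00165222] [ 0.42027734  0.36919875 -1.45977908] 51.220521685072626
```

View pics/t5.png

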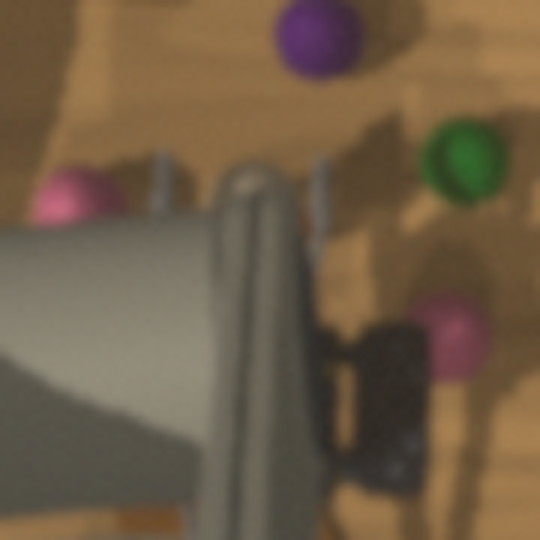

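View pics/s5.png

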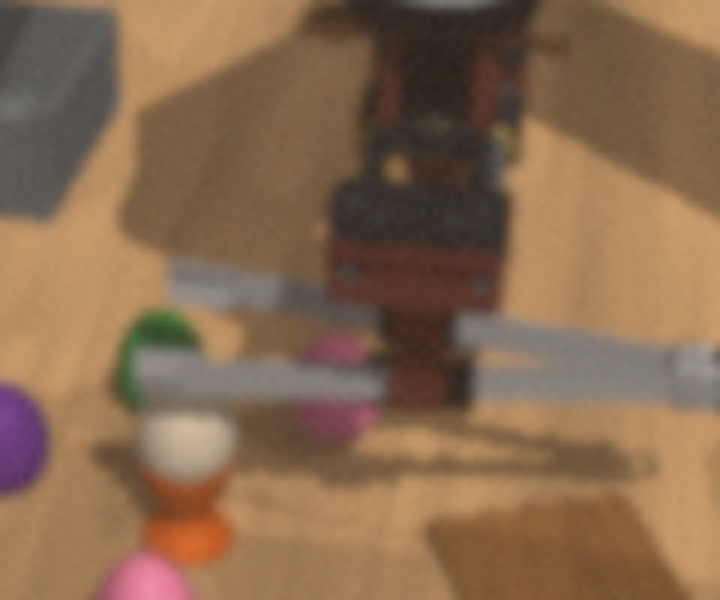

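```bash
python3 - <<'E'
from h import *
np.set_printoptions(precision=1,suppress=True)
T=lambda x,y:(170+x/6-.4,150+y/6-.4)
print(atz('top',*T(162,153),119),atz('top',*T(320,157),119))
# egg silhouette edges at row ~185, at z=59
print(atz('top',*T(220,190),59),atz('top',*T(294,190),59))
E
```

```text
[605.4  94.6 119. ] [605.   26.4 119. ]
[599.8  77.   59. ] [600.5  43.1  59. ]
```

>>> {"method": "move_arm", "body": {"rows": [[-0.5,-0.5,-20,0,-0.16],[-0.5,-0.5,-40,0,-0.16],[-0.5,-0.5,-51,0,-0.16],[-0.5,-0.5,-51,0,-0.16],[-0.5,-0.5,-51,0,-0.16]]}}

```text
t: 7.62
ee_pos: [490.9, 61.3, 50.6]
orientation: [-0.007, 1.562, -0.001]
ft_force: [-0.1, 0.1, -0.7]
width: 51.5
```

```bash
python3 - <<'E'
from h import *
import cv2
o=ctrl.get_obs();print(o['t'],o['ee_pos'],o['orientation'],o['ft_force'],o['width'])
t=get_image('top');s=get_image('side')
cv2.imwrite('pics/t6.png',cv2.resize(t[150:240,170:260],None,fx=6,fy=6,interpolation=cv2.INTER_CUBIC))
cv2.imwrite('pics/s6.png',cv2.resize(s[150:250,220:340],None,fx=6,fy=6,interpolation=cv2.INTER_CUBIC)[:600])
E
```

```text
7.625 [490.9193598   61.29343825  50.62334622] [-6.98378612e-03  1.56232186e+00 -1.31358287e-03] [-0.1021004   0.09230961 -0.74395495] 51.47537435337981
```

View pics/t6.png

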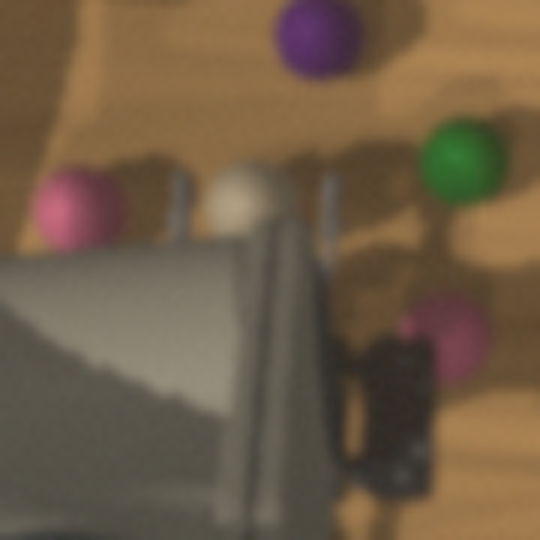

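View pics/s6.png

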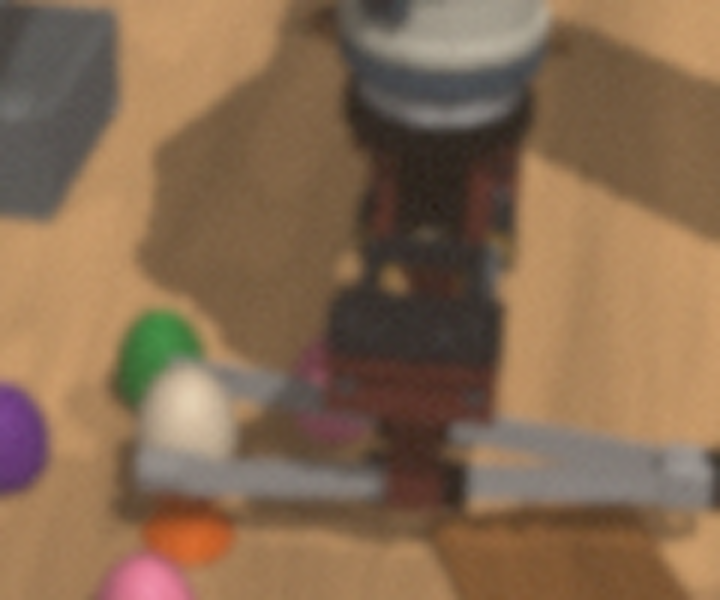

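```bash
python3 - <<'E'
from h import *
np.set_printoptions(precision=1,suppress=True)
T=lambda x,y:(170+x/6-.4,150+y/6-.4)
for z in (58,69):print(atz('top',*T(179,178),z),atz('top',*T(331,178),z))
for r in(59,):print(atz('top',*T(206,203),59),atz('top',*T(295,203),59))
print(proj('top',[590,60,57])*6-[170*6-2.4,900-2.4])
im=__import__('cv2').imread('pics/t6.png').astype(int)
for r in(195,205):print(im[r,170:350:6].sum(1)//3)
E
```

```text
[605.1  96.2  58. ] [606.6  26.4  58. ]
[603.2  94.5  69. ] [604.7  25.5  69. ]
[593.6  83.1  59. ] [594.5  42.4  59. ]
[256.7 212.6]
[ 80  89  85  78  83 100 117 132 140 146 148 147 143 135 126 116 104  94
  87  82  79  76  72  71  73  84  94  88  76  70]
[ 83  90  87  83  90 107 126 137 145 151 153 155 151 144 131 120 108  98
  89  84  80  77  73  70  74  85  92  86  77  72]
```

>>> {"method": "move_arm", "body": {"rows": [[-0.5,-0.7,-1.5,0,-0.1],[-0.5,-0.7,-1.5,0,-0.04],[-0.5,-0.7,-1.5,0,0.02],[-0.5,-0.7,-1.5,0,0.07],[-0.5,-0.7,-1.5,0,0.12],[-0.5,-0.7,-1.5,0,0.18],[-0.5,-0.7,-1.5,0,0.3],[-0.5,-0.7,-1.5,0,0.5],[-0.5,-0.7,-1.5,0,1],[-0.5,-0.7,-1.5,0,1]]}}

```text
t: 8.98
ee_pos: [490.4, 60.6, 49.2]
orientation: [-0.007, 1.562, -0.001]
ft_force: [0.5, 1.0, -0.4]
width: 38.8
```

```bash
python3 - <<'E'
from h import *
import cv2
o=ctrl.get_obs();print(o['t'],o['ee_pos'],o['orientation'],o['ft_force'],o['moment'],o['width'])
t=get_image('top');s=get_image('side')
cv2.imwrite('pics/t7.png',cv2.resize(t[150:240,170:260],None,fx=6,fy=6,interpolation=cv2.INTER_CUBIC))
cv2.imwrite('pics/s7.png',cv2.resize(s[150:250,220:340],None,fx=6,fy=6,interpolation=cv2.INTER_CUBIC)[:600])
E
```

```text
8.975 [490.41584113  60.62576231  49.19213784] [-6.90605055e-03  1.56207197e+00 -1.28185779e-03] [ 0.45942122  1.00834885 -0.43412424] [ 0.15959559 -0.01511087  0.08304431] 38.82514065520527
```

View pics/t7.png

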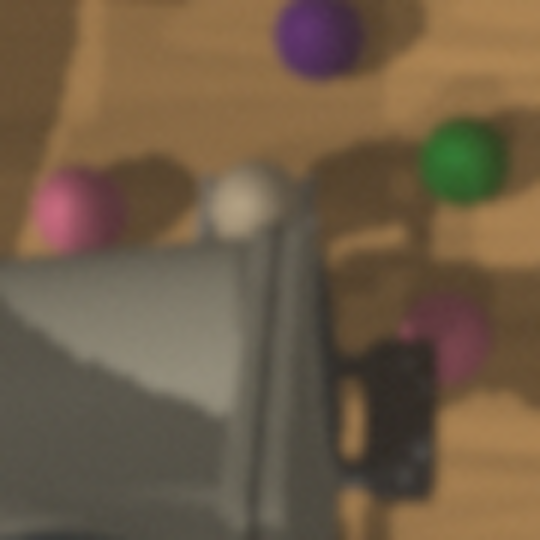

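View pics/s7.png

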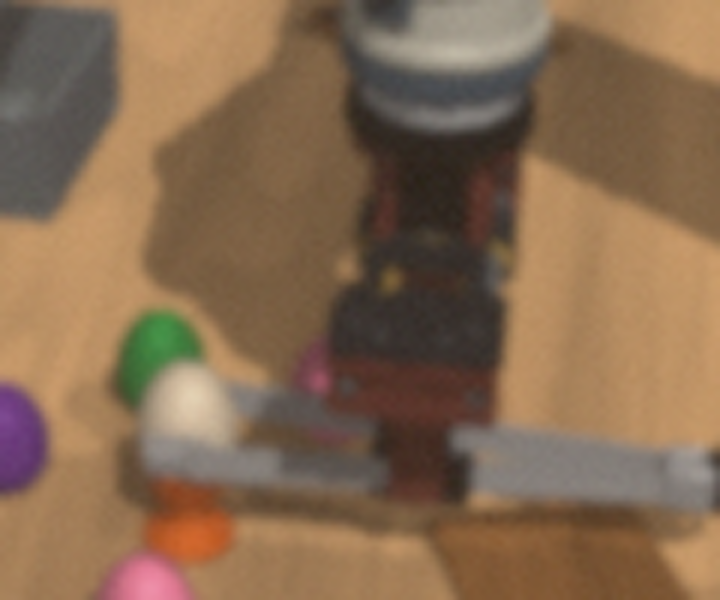

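Jaws are on the egg (pads 38.8 mm), with the cup still at its place (190,535). Next I lift straight up, slowly at first.

>>> {"method": "move_arm", "body": {"rows": [[0,0,3,0,1],[0,0,7,0,1],[0,0,13,0,1],[0,0,21,0,1],[0,0,30,0,1],[0,0,40,0,1],[0,0,40,0,1]]}}

```text
t: 9.95
ee_pos: [491.1, 60.7, 90.2]
orientation: [-0.007, 1.56, -0.001]
ft_force: [0.7, -0.0, -1.9]
width: 38.6
```

```bash
python3 - <<'E'
from h import *
import cv2
o=ctrl.get_obs();print(o['t'],o['ee_pos'],o['orientation'],o['ft_force'],o['moment'],o['width'])
s=get_image('side')
cv2.imwrite('pics/s8.png',cv2.resize(s[150:250,220:340],None,fx=6,fy=6,interpolation=cv2.INTER_CUBIC)[:600])
E
```

```text
9.95 [491.13510936  60.68718301  90.23629463] [-6.77557795e-03  1.56007446e+00 -1.11659090e-03] [ 0.68440922 -0.01611979 -1.85743905] [0.02843304 0.00338587 0.00123439] 38.6117939975204
```

View pics/s8.png

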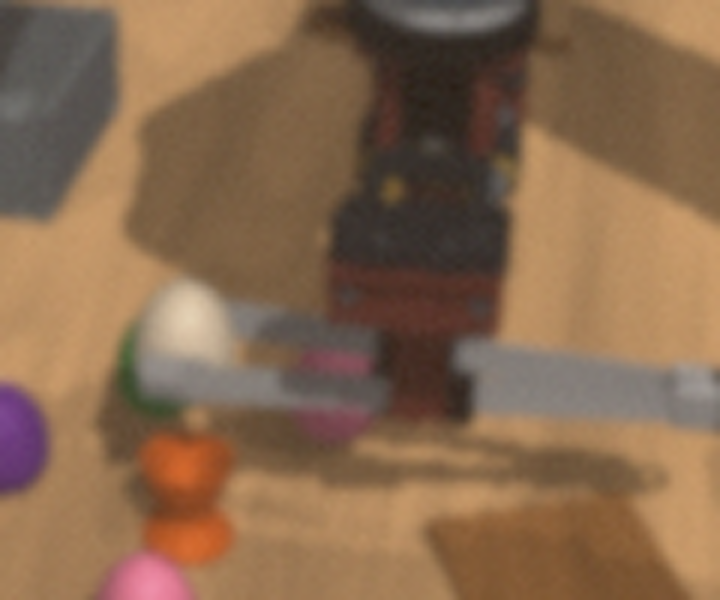

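>>> {"method": "move_arm", "body": {"rows": [[0,0,8,0,1],[0,0,22,0,1],[0,0,40,0,1],[0,0,60,0,1],[0,0,80,0,1],[0,0,100,0,1],[0,0,115,0,1],[0,0,125,0,1],[0,0,130,0,1],[0,0,130,0,1],[0,0,130,0,1],[0,0,130,0,1]]}}

```text
t: 11.5
ee_pos: [490.5, 60.6, 219.2]
orientation: [-0.007, 1.562, -0.001]
ft_force: [-0.1, -0.2, -1.0]
width: 38.6
```

```bash
python3 - <<'E'
from h import *
import cv2
o=ctrl.get_obs();print(o['t'],o['ee_pos'],o['orientation'],o['ft_force'],abs(o['qvel']).max() if hasattr(o['qvel'],'max') else o['qvel'],o['width'])
s=get_image('side');t=get_image('top')
cv2.imwrite('pics/s9.png',cv2.resize(s[100:300,140:340],None,fx=3,fy=3,interpolation=cv2.INTER_CUBIC))
cv2.imwrite('pics/t9.png',t)
E
```

```text
11.5 [490.47361489  60.61770297 219.19223439] [-6.85216459e-03  1.56197116e+00 -1.28663182e-03] [-0.13665709 -0.23238234 -1.03258879] 0.0020630672195488704 38.623122671037336
```

View pics/s9.png

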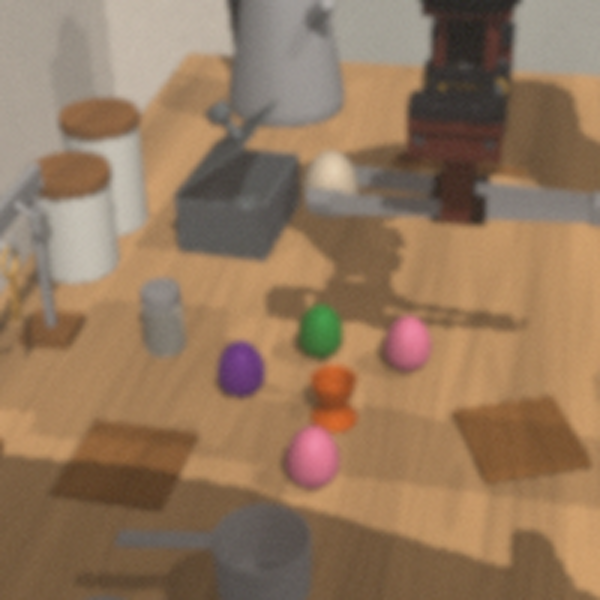

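View pics/t9.png

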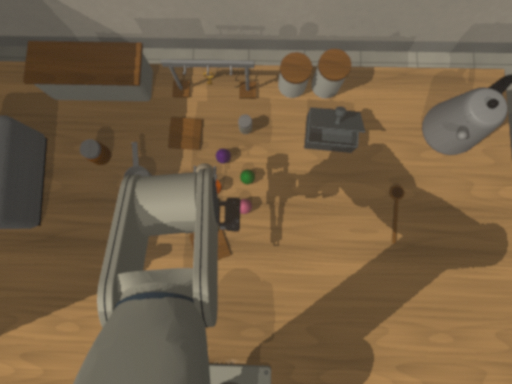

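```bash
python3 -c "
from workcell import ctrl
print(ctrl.close_job());o=ctrl.get_obs();print(o['t'],o['width'],o['ee_pos'])"
```

```text
the job is handed in; nothing more can be done
None
the job is handed in; nothing more can be done
```

The pale egg is out of the orange cup and held still between the tongs' jaws. Its lower end is about 205 mm above the shelf, worked out from the measured tool height. I handed the job in at about 11.6 s.

I picked up the tongs by their black pads, carried them part-squeezed over the egg, and lowered the jaws to its thickest section. I then squeezed, with the pads stopping at 38.6 mm, and lifted straight up.

- **Grip:** the finger opening held steady at 38.6 mm through the lift. At the end the wrist force was about 1 N, and the arm was at rest.
- **Scene:** the last side picture shows the cup upright, its foot about half a pixel from where it started. The other eggs, the salt shaker, the box and the coasters look unmoved.
- **Disagreement:** reading the cup's foot in the side picture put its centre about 5 mm off in y from the egg's measured centre. I trusted the egg measurement, and the jaws closed without visibly shifting the cup.
- **Not checked:** in the last top picture the arm hides the egg and part of the measuring cup, so the egg's final pose was seen from the side only. The side crop does not show the jar or the spoon, but both look unmoved in the top picture.

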